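# Nest the finish-mixing bowls on the joiner's bench

### The job

Put the four white mixing bowls away as one nest on the bench: each bowl standing upright inside the next wider one, its foot flat on that bowl's floor, with the widest at the bottom and the narrowest in the middle. The narrowest now stands in the widest and is in the way, so set it aside first. Set each bowl down rather than letting it drop, and do not push about or knock over the other things on the bench.

Things in the scene. Friction and masses are not known exactly. Their poses are not given: they have to be found in the camera images.
- bowl_a: The widest and lowest of the four mixing bowls: white plastic, flat foot 120 mm across, conical over the lower half of its height, then an upright collar 164 mm across outside (156 inside); 46 mm high, wall 4 mm, floor 7 mm thick, about 200 g. Origin at the centre of its underside, z up through the mouth. At the start the narrowest bowl stands in it.
- bowl_b: The second widest mixing bowl: white plastic, flat foot 92 mm across, conical over the lower half of its height, then an upright collar 124 mm across outside (116 inside); 54 mm high, wall 4 mm, floor 7 mm thick, about 120 g. Origin at the centre of its underside, z up through the mouth.
- bowl_c: The third widest mixing bowl: white plastic, flat foot 62 mm across, conical over the lower half of its height, then an upright collar 88 mm across outside (80 inside); 62 mm high, wall 4 mm, floor 7 mm thick, about 80 g. Origin at the centre of its underside, z up through the mouth.
- bowl_d: The narrowest and tallest of the four mixing bowls, cup-like: white plastic, flat foot 36 mm across, conical over the lower half of its height, then an upright collar 54 mm across outside (46 inside); 70 mm high, wall 4 mm, floor 7 mm thick, about 50 g. Origin at the centre of its underside, z up through the mouth. Starts inside the widest bowl, off centre.
- spray_can: Bystander: aluminium spray can, 66 mm diameter, 130 mm high, upright. Origin at the centre of its underside.
- glue_bottle: Bystander: yellow glue bottle, 50 mm diameter, 125 mm high, upright. Origin at the centre of its underside.
- tape_roll: Bystander: roll of paper tape lying flat, 80 mm outer and 54 mm inner diameter, 36 mm high. Origin at the centre of its underside.
- timber_block: Bystander: upright block of pale timber, 55 (x) x 50 (y) x 75 (z) mm. Origin at the centre of its underside.
- jar: Bystander: closed amber glass jar with a steel cap, 68 mm diameter, 80 mm high. Origin at the centre of its underside.
- offcut_stack: Bystander: stack of hardwood offcuts, one solid piece, 100 (x) x 80 (y) x 108 (z) mm. Origin at the centre of its underside.
- sanding_block: Bystander: low cork sanding block, 55 (x) x 35 (y) x 28 (z) mm, among the bowls. Origin at the centre of its underside.
- brush: Bystander: paint brush lying on the bench, 190 mm long along its x, under 60 mm wide and 30 mm high. Origin under its middle.
Not all that is in view belongs to the job. What is shaped like the bowl_b but pink is not meant. Leave any red look-alike of the bowl_d alone.

How it is judged:
By the outcome, as a careful person would: the job done as asked, in the order asked, and still so for the second after the job is handed in, with the robot touching nothing.
It also fails if it takes over 72 s, if anything falls off the work surface, if the arm or the gripper's body presses on something with over 40 N, if the wrist force passes 120 N, or if a joint passes its speed limit or range.

### The arm

A 6-joint arm with a two-finger parallel gripper is mounted at the origin on the work surface. World frame = base frame: x ahead of the robot, y to its left, z up, the work surface at z = 0. Lengths are in mm, angles in degrees, forces in N, time in s.
With the tool pointing down it reaches from about 300 to 850 mm from the base axis. Payload 4.2 kg.
Tool frame: the origin (TCP) lies midway between the tips of the shut fingers; the grasp point (between the pads) lies 19 mm behind it; x points along the fingers, y is the direction in which the jaws open and shut, and the axes are right-handed (so a half turn about x gives the same grasp; the last joint's range is limited). The gripper opens to 91 mm and grips with 3 to 60 N. Pads are 32 mm wide; open, the fingers measure 118 mm over their backs; the gripper's body (76 mm by 178 mm) begins 60 mm behind the grasp point.
Start: joints at [67.895, 18.312, 89.639, -0, 72.044, -1.146], TCP at [205.679, 536.972, 213.976] pointing down, gripper open.
Joint ranges: [-177.97, 177.97], [-48.28, 115.42], [12.27, 149.76], [-77.06, 257.06], [2.81, 150.46], [-146.56, 146.56]. Speed limits (degrees/s): [147.25, 147.25, 180, 180, 180, 180].

### API

Orientations are given as [roll, pitch, yaw] about the fixed x, y, z axes, in that order (R = Rz(yaw) Ry(pitch) Rx(roll)).
In Python, from workcell import * gives the robot as it stands.
- The arm moves only by the shell command python3 -m handwheel 'ROWS' [FORCE]. ROWS is a JSON object of lists of equal length, an entry for each row: "gripper": the closure, from 0 (fully open) to 1 (shut); "offset": the shift along the tool's x, y, z in mm, a list of three; "rot": the turn, a rotation vector about the tool's x, y, z in degrees, a list of three. A call has 1 to 5 rows; each row is the pose to reach, as a shift and turn from the pose commanded when the call began, along the tool's axes at that moment; what a row does not reach only later rows make up. A row lasts 1/12 s, in which the tool goes at most 41.7 mm and 7.16 degrees, less where a joint would pass 70% of its speed; a pose out of reach is approached as far as the arm can. A call with a gripper value outside its range is refused whole. The fingers move at their own pace and stop on an object; FORCE is the grip in N (left out, the last holds). Time passes only in rows, so rows that repeat a pose let the fingers close. It gives the time, the measured TCP pose, the force and the opening at its end, in the units of the state.
- state(): the state, without advancing time (a new reading comes with each control period).
- grab_frame(name): name is "scene" or "top" or "wrist"; returns the picture (480x640x3 uint8, red, green, blue); there is no depth.
- camera_params(name): a dict with "fx", "fy", "cx", "cy" (pixels), "position" and "attitude" of the camera in the world; the wrist camera has in their place "hand_eye" (4x4, takes a point from camera to tool coordinates, whose origin is the TCP and whose axes are the tool frame's). Camera axes: x right, y up, looking along -z (the intrinsics and any distortion apply to the point x, -y, -z); pixel columns grow to the right and rows downward; lengths in mm; the calibration is good to about 2 mm. A picture is of the moment at which its call begins: read the wrist's pose just before it. camera_params takes no time and is no camera call.
- job_done(): hands the job in, once; it reports no verdict.
The state is a dict: "time_s": time; "qpos": joint angles; "qvel": joint speeds; "effort": joint torques, N m; "ee_pos": TCP position; "ee_rot": TCP orientation; "force": force on the tool from outside, world axes, zero at the start; "torque": the same for the moment, N m; "gripper_width": finger opening in mm.
Only numpy, scipy, OpenCV 4.12 (cv2) and the standard library are available. Lean on these libraries where they do the work, as an engineer would, in place of code of your own. Each camera call takes 0.05 s, during which the arm holds its last target.

## Working session

There is one attempt and no reset: what is moved stays moved. The work goes in short steps, Python scripts to look and compute and a shell command to move; the robot and the scene stay as the last step left them, time stands still between calls to the robot, and variables do not carry over. Pictures are saved under pics/ and viewed, and the job is handed in when it is done.

```bash
mkdir -p pics; ls
python3 - <<'E'
from workcell import *
import cv2
for n in("scene","top","wrist"):
    s=state(); im=grab_frame(n); cv2.imwrite(f"pics/{n}0.png",im[:,:,::-1]); print(n,camera_params(n))
print(state())
E
```

```text
pics
scene {'fx': 602.1598556980078, 'fy': 602.1598556980078, 'cx': 320.54595487446966, 'cy': 243.36948172036793, 'position': array([1520.11460522, -602.68219984, 1089.03677114]), 'attitude': array([47.08287228,  0.2976575 , 58.84084768])}
top {'fx': 530.7098688702299, 'fy': 530.7098688702299, 'cx': 314.4817229642619, 'cy': 235.3420673380494, 'position': array([ 423.59080586,   -4.81452045, 1207.1363718 ]), 'attitude': array([  6.5717849 ,  -0.26927037, -89.32610321])}
wrist {'fx': 341.95322262562723, 'fy': 341.95322262562723, 'cx': 315.02312932422825, 'cy': 239.04775360733458, 'hand_eye': array([[ 1.30309265e-03,  2.97081983e-01, -9.54851086e-01,
        -1.70158015e+02],
       [ 9.99999151e-01, -3.96579327e-04,  1.24131919e-03,
        -2.49342882e-01],
       [-9.90063435e-06, -9.54851893e-01, -2.97082248e-01,
        -8.43541914e+01],
       [ 0.00000000e+00,  0.00000000e+00,  0.00000000e+00,
         1.00000000e+00]])}
{'time_s': 0.15, 'qpos': array([ 6.78937313e+01,  1.83443867e+01,  8.96885079e+01, -9.88608910e-05,
        7.20406034e+01, -1.14803938e+00]), 'qvel': array([ 0.01831619, -0.14642146, -0.07907258, -0.01843301,  0.05318207,
       -0.03261621]), 'effort': array([-4.06429754e-04, -4.12771940e+01, -2.32157671e+01,  7.26504670e-02,
        4.32479905e-02, -1.02557838e-04]), 'ee_pos': array([205.56037577, 536.63248742, 213.31424589]), 'ee_rot': array([ -91.0747575 ,   89.92650191, -112.03295629]), 'force': array([-0.1109299 , -0.15094808, -0.46549797]), 'torque': array([-0.02537119,  0.00514784, -0.001649  ]), 'gripper_width': 91.20866996061744}
```

View pics/top0.png

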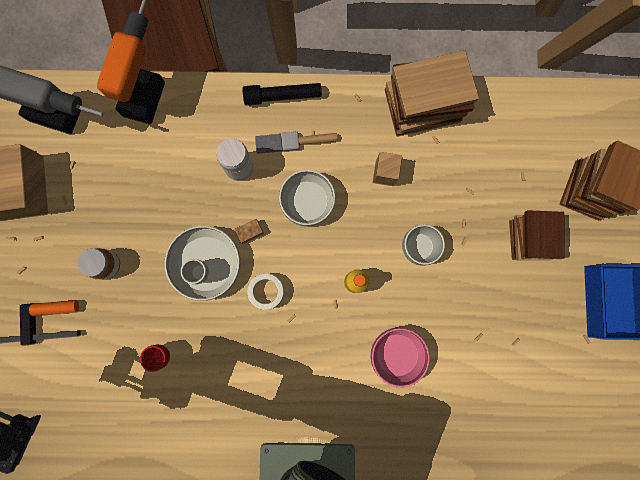

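View pics/scene0.png

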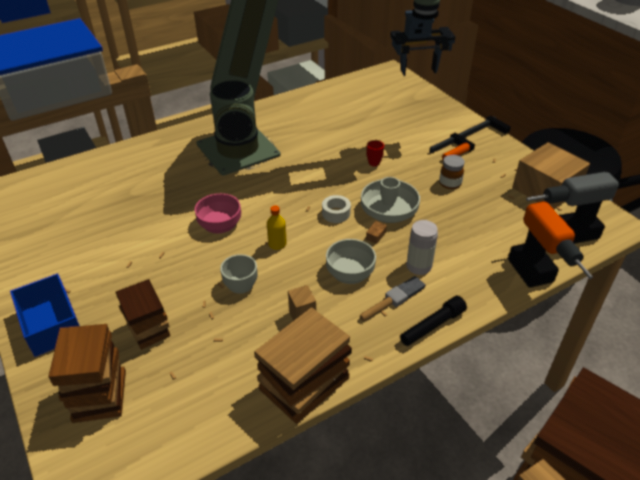

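View pics/wrist0.png

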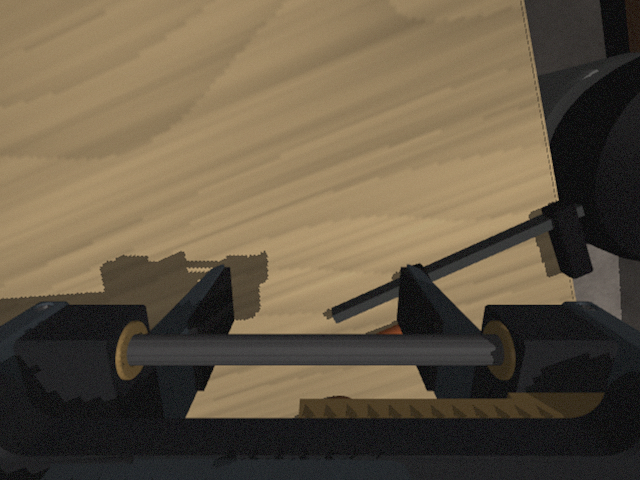

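```bash
cat > h.py <<'E'
import numpy as np, cv2
from scipy.spatial.transform import Rotation as R
from workcell import *
def cam(name,st=None):
    p=camera_params(name)
    if 'hand_eye' in p:
        T=np.eye(4);T[:3,:3]=R.from_euler('xyz',st['ee_rot'],degrees=True).as_matrix();T[:3,3]=st['ee_pos']
        M=T@np.array(p['hand_eye']);return p,M[:3,:3],M[:3,3]
    return p,R.from_euler('xyz',p['attitude'],degrees=True).as_matrix(),np.array(p['position'])
def ray(c,u,v):
    p,Rm,o=c; d=Rm@np.array([(u-p['cx'])/p['fx'],-(v-p['cy'])/p['fy'],-1]);return o,d/np.linalg.norm(d)
def atz(c,u,v,z):
    o,d=ray(c,u,v);return o+d*(z-o[2])/d[2]
def tri(c1,uv1,c2,uv2):
    o1,d1=ray(c1,*uv1);o2,d2=ray(c2,*uv2)
    A=np.stack([d1,-d2],1);t=np.linalg.lstsq(A,o2-o1,rcond=None)[0]
    a=o1+d1*t[0];b=o2+d2*t[1];return (a+b)/2,np.linalg.norm(a-b)
def proj(c,X):
    p,Rm,o=c;q=Rm.T@(np.array(X)-o);return p['cx']+p['fx']*q[0]/-q[2],p['cy']-p['fy']*q[1]/-q[2]
def crop(src,x,y,w,h,k,out):
    im=cv2.imread(src)[y:y+h,x:x+w];cv2.imwrite(out,cv2.resize(im,None,fx=k,fy=k,interpolation=cv2.INTER_CUBIC))
def ring(c,x,y,z,r,n=72):
    a=np.linspace(0,2*np.pi,n);return np.array([proj(c,(x+r*np.cos(t),y+r*np.sin(t),z)) for t in a])
E
python3 - <<'E'
from h import *
crop('pics/top0.png',150,160,200,150,4,'pics/t1.png')
crop('pics/scene0.png',300,150,200,150,4,'pics/s1.png')
crop('pics/top0.png',330,210,130,100,6,'pics/t2.png')
crop('pics/scene0.png',200,180,160,120,5,'pics/s2.png')
E
```

```text
(no output)
```

View pics/t1.png

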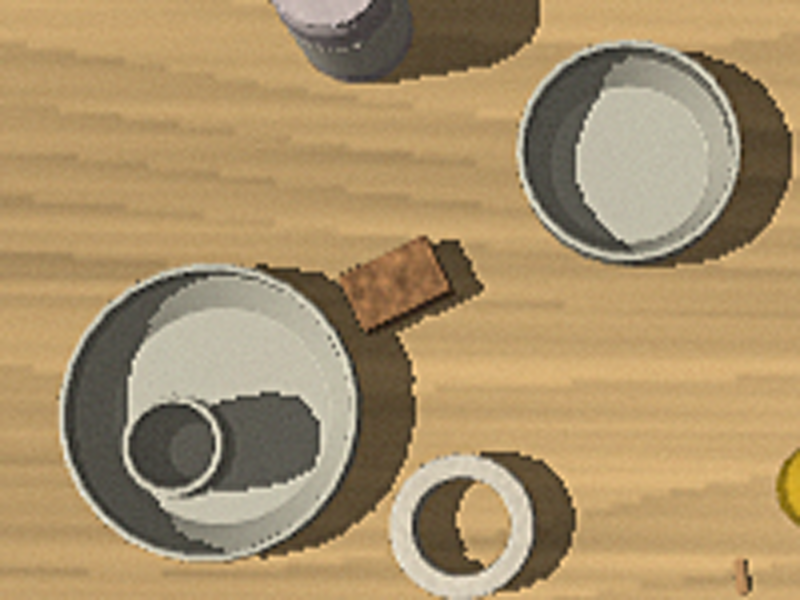

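View pics/s1.png

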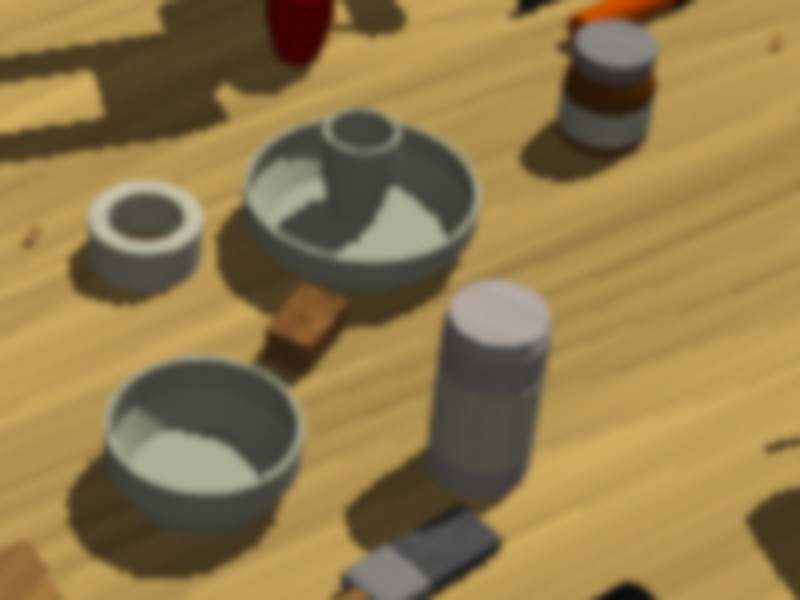

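View pics/t2.png

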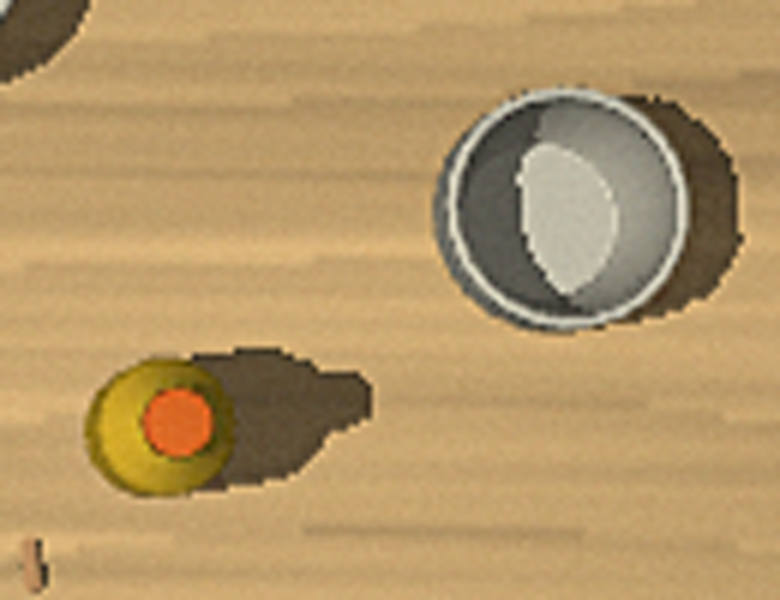

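View pics/s2.png

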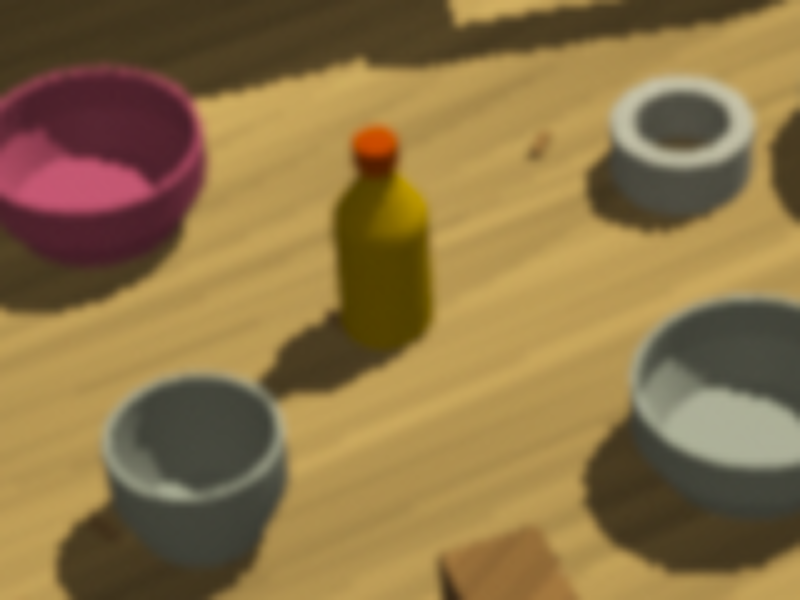

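Run:
```python
from h import *
t=cam('top');s=cam('scene')
o=lambda x,y,k,ox,oy:((x+.5)/k-.5+ox,(y+.5)/k-.5+oy)
P={'a':(o(210,412,4,150,160),o(362,190,4,300,150),82,46),
'd':(o(173.5,446.5,4,150,160),o(361,131,4,300,150),27,77),
'b':(o(629.5,152.5,4,150,160),o(204,425,4,300,150),62,54),
'c':(o(568.5,208.5,6,330,210),o(196,438,5,200,180),44,62)}
im={n:cv2.imread(f'pics/{n}0.png') for n in('top','scene')}
big={n:cv2.resize(i,None,fx=4,fy=4,interpolation=cv2.INTER_CUBIC) for n,i in im.items()}
for k,(u,v,r,h) in P.items():
    X,e=tri(t,u,s,v);Y=atz(t,*u,h);print(k,X.round(1),'gap',round(e,1),'top@h',Y.round(1),'scene@h',atz(s,*v,h).round(1),'range',np.hypot(*X[:2]).round())
    for n,c in(('top',t),('scene',s)):
        q=((ring(c,Y[0],Y[1],h,r)+.5)*4-.5).round().astype(int);cv2.polylines(big[n],[q.reshape(-1,1,2)],True,(0,0,255),1)
cv2.imwrite('pics/ot.png',big['top'][600:1200,600:1400]);cv2.imwrite('pics/os.png',big['scene'][600:1200,1200:2000])
for n,u in (('can_top',(234,150)),('glue_top',(360,281)),('tape',(266,291)),('block',(390,165)),('jar',(95,263)),('sand',(249,231)),('pink',(401,356)),('red',(154,357)),('offcut',(543,230)),('brush',(298,140))):
    z={'can_top':130,'glue_top':125,'tape':36,'block':75,'jar':80,'sand':28,'pink':54,'red':70,'offcut':108,'brush':15}[n]
    print(n,atz(t,*u,z).round())
```

```text
a [494.5 236.9  43.4] gap 0.0 top@h [494.3 236.3  46. ] scene@h [497.  234.8  46. ] range 548.0
d [473.8 248.4  76.6] gap 0.5 top@h [473.9 248.6  77. ] scene@h [474.  247.9  77. ] range 535.0
b [640.4   9.3  52. ] gap 1.0 top@h [639.7   8.8  54. ] scene@h [642.3   8.6  54. ] range 640.0
c [ 539.4 -246.9   60.2] gap 1.5 top@h [ 538.9 -247.2   62. ] scene@h [ 541.5 -246.9   62. ] range 593.0
can_top [724. 161. 130.]
glue_top [ 456. -102.  125.]
tape [434.  96.  36.]
block [ 711. -172.   75.]
jar [489. 456.  80.]
sand [567. 138.  28.]
pink [ 300. -196.   54.]
red [294. 325.  70.]
offcut [ 567. -486.  108.]
brush [782.  32.  15.]
```

View pics/os.png

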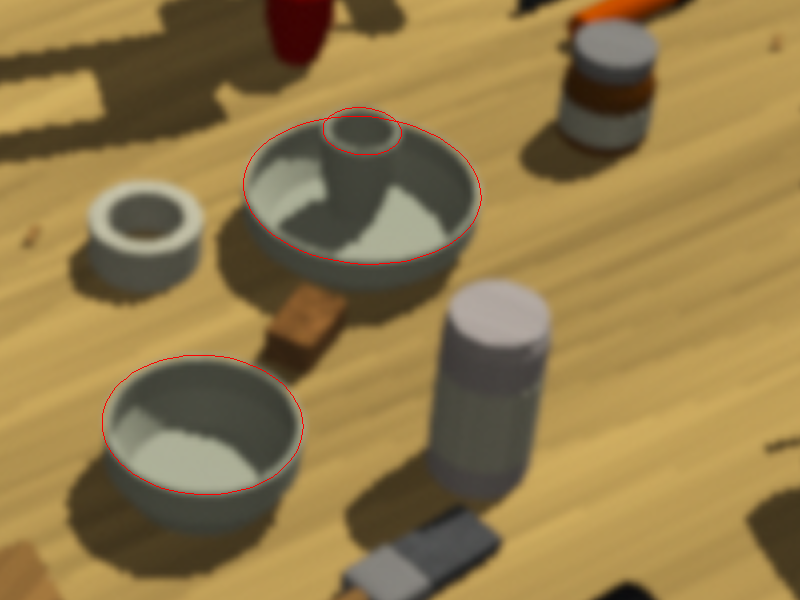

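View pics/ot.png

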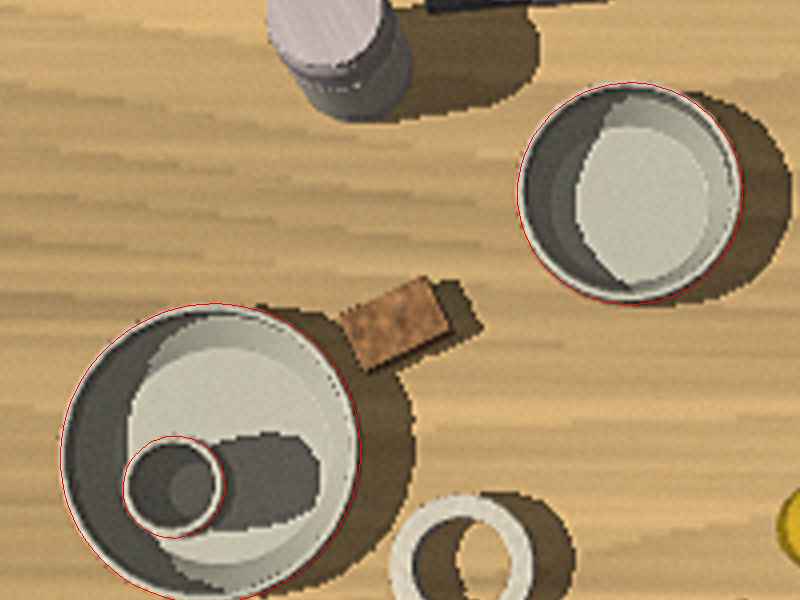

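```bash
cat >> h.py <<'E'
def go(x,y,z,yaw=None,verbose=True):
    """offset (tool axes now) and rotvec to reach TCP x,y,z, tool pointing down, tool y at world azimuth yaw"""
    s=state();M=R.from_euler('xyz',s['ee_rot'],degrees=True).as_matrix()
    if yaw is None: yaw=np.degrees(np.arctan2(M[1,1],M[0,1]))
    a=np.radians(yaw);X=np.array([0,0,-1.]);Y=np.array([np.cos(a),np.sin(a),0]);T=np.stack([X,Y,np.cross(X,Y)],1)
    print('t',round(s['time_s'],2),'pos',s['ee_pos'].round(1),'yawY',np.degrees(np.arctan2(M[1,1],M[0,1])).round(1),'w',round(s['gripper_width'],1),'F',s['force'].round(1),'q6',s['qpos'].round(0)[5])
    print(' offset',(M.T@(np.array([x,y,z])-s['ee_pos'])).round(1),'rot',R.from_matrix(M.T@T).as_rotvec(degrees=True).round(2))
E
python3 - <<'E'
from h import *
M=R.from_euler('xyz',state()['ee_rot'],degrees=True).as_matrix();print(M.round(3))
go(474,248.2,160);go(474,248.2,58)
E
```

```text
[[-0.     0.358  0.934]
 [-0.001  0.934 -0.358]
 [-1.    -0.001 -0.   ]]
t 0.15 pos [205.6 536.6 213.3] yawY 69.0 w 91.2 F [-0.1 -0.2 -0.5] q6 -1.0
 offset [  53.5 -173.3  353.8] rot [-0.   -0.    0.07]
t 0.15 pos [205.6 536.6 213.3] yawY 69.0 w 91.2 F [-0.1 -0.2 -0.5] q6 -1.0
 offset [ 155.5 -173.1  353.9] rot [-0.   -0.    0.07]
```

```bash
python3 -m handwheel '{"gripper":[0,0,0,0,0],"offset":[[10,-15,30],[20,-33,66],[30,-50,102],[40,-68,138],[48,-85,174]],"rot":[[7,0,0],[14,0,0],[21,0,0],[28,0,0],[35,0,0]]}' 40; python3 -c "
from h import *
go(474,248.2,150,0)"
```

```text
time_s: 0.57
ee_pos: [338.2, 393.5, 165.0]
ee_rot: [-73.4, 89.9, -129.7]
force: [1.3, 0.1, 0.0]
gripper_width: 91.5
t 0.57 pos [338.2 393.5 165. ] yawY 33.7 w 91.5 F [1.3 0.1 0. ] q6 14.0
 offset [ 15.1  32.2 196.3] rot [33.74  0.04  0.06]
```

```bash
python3 -m handwheel '{"gripper":[0,0,0,0,0],"offset":[[3,6,38],[6,12,77],[9,19,117],[12,26,157],[15,32,196]],"rot":[[7,0,0],[14,0,0],[21,0,0],[28,0,0],[33.7,0,0]]}' 40; python3 -c "
from h import *
s=state();im=grab_frame('wrist');cv2.imwrite('pics/w1.png',im[:,:,::-1])
c=cam('wrist',s);print([np.round(proj(c,(474,248.2,77)),0)])
go(474,248.2,57,0)"
```

```text
time_s: 0.98
ee_pos: [475.1, 249.1, 150.7]
ee_rot: [-143.5, 90.0, 126.5]
force: [0.9, 0.3, -0.5]
gripper_width: 91.1
[array([313., 250.])]
t 1.03 pos [479.7 244.2 150.1] yawY -0.4 w 90.9 F [ 4.4 -4.2 -0.2] q6 26.0
 offset [93.1 -6.1 -4.3] rot [-0.35  0.24 -0.21]
```

View pics/w1.png

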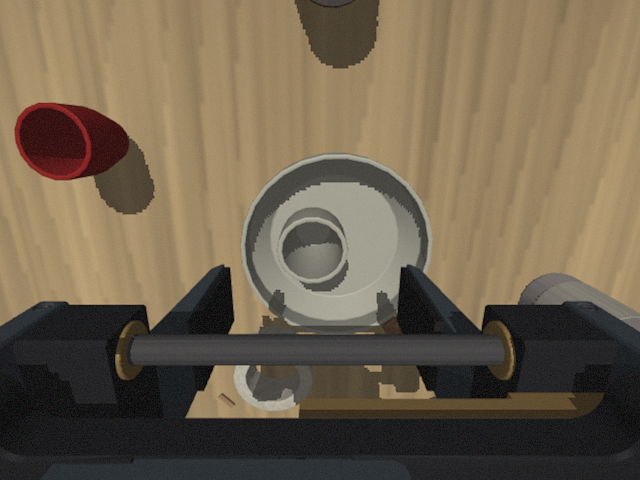

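```bash
python3 -m handwheel '{"gripper":[0,0,0,0,0],"offset":[[5,0,0],[30,0,0],[60,0,0],[85,0,0],[93,0,0]],"rot":[[0,0,0],[0,0,0],[0,0,0],[0,0,0],[0,0,0]]}' 40; python3 -c "
from h import *
go(474,248.2,57,0)"
```

```text
time_s: 1.45
ee_pos: [470.6, 250.3, 54.3]
ee_rot: [-66.8, 89.6, -156.4]
force: [-0.4, 0.3, 0.2]
gripper_width: 91.0
t 1.45 pos [470.6 250.3  54.3] yawY 0.4 w 91.0 F [-0.4  0.3  0.2] q6 26.0
 offset [-2.7  3.4  2.2] rot [0.44 0.17 0.4 ]
```

```bash
python3 -m handwheel '{"gripper":[0,0,0],"offset":[[0,0,0],[0,0,0],[0,0,0]],"rot":[[0,0,0],[0,0,0],[0,0,0]]}' 40; python3 -c "
from h import *
go(474,248.2,57,0)"
```

```text
time_s: 1.7
ee_pos: [474.8, 251.9, 59.4]
ee_rot: [119.9, 89.8, 30.3]
force: [-1.0, 0.5, -0.6]
gripper_width: 91.1
t 1.7 pos [474.8 251.9  59.4] yawY 0.4 w 91.1 F [-1.   0.5 -0.6] q6 26.0
 offset [ 2.4 -0.8  3.7] rot [ 0.39 -0.08 -0.15]
```

```bash
python3 -m handwheel '{"gripper":[0.2,0.4,0.6,0.7,0.8],"offset":[[0,0,2],[0,0,3],[0,0,3],[0,0,3],[0,0,3]],"rot":[[0,0,0],[0,0,0],[0,0,0],[0,0,0],[0,0,0]]}' 25; python3 -c "
from h import *
go(474,248.2,57,0)"
```

```text
time_s: 2.12
ee_pos: [474.2, 247.9, 58.3]
ee_rot: [121.2, 90.0, 31.5]
force: [0.4, 0.0, 0.4]
gripper_width: 60.4
t 2.12 pos [474.2 247.9  58.3] yawY 0.3 w 60.4 F [0.4 0.  0.4] q6 26.0
 offset [ 1.3 -0.2 -0.3] rot [ 0.33 -0.02 -0.04]
```

```bash
python3 -m handwheel '{"gripper":[0.8,0.8,0.8,0.8],"offset":[[0,0,0],[0,0,0],[0,0,0],[0,0,0]],"rot":[[0,0,0],[0,0,0],[0,0,0],[0,0,0]]}' 25; python3 -c "
from h import *
go(474,248.2,160,0)"
```

```text
time_s: 2.45
ee_pos: [474.1, 247.9, 58.1]
ee_rot: [142.0, 90.0, 52.3]
force: [-0.4, 0.7, 1.4]
gripper_width: 53.6
t 2.45 pos [474.1 247.9  58.1] yawY 0.3 w 53.6 F [-0.4  0.7  1.4] q6 26.0
 offset [-101.9   -0.    -0.3] rot [ 0.34 -0.01 -0.01]
```

```bash
python3 -m handwheel '{"gripper":[0.8,0.8,0.8,0.8,0.8],"offset":[[-5,0,0],[-25,0,0],[-50,0,0],[-72,-4,12],[-85,-14,42]],"rot":[[0,0,0],[0,0,0],[0,0,0],[0,0,0],[0,0,0]]}' 25;  python3 -m handwheel '{"gripper":[0.8,0.8,0.8,0.8,0.8],"offset":[[0,-13,38],[0,-26,77],[0,-39,116],[0,-52,155],[0,-64,190]],"rot":[[0,0,0],[0,0,0],[0,0,0],[0,0,0],[0,0,0]]}' 25;python3 -c "
from h import *
go(390,0,52,0)"
```

```text
time_s: 2.87
ee_pos: [462.9, 208.3, 145.5]
ee_rot: [120.6, 89.6, 31.1]
force: [1.2, -0.7, -0.4]
gripper_width: 53.6
time_s: 3.28
ee_pos: [396.1, 13.7, 143.2]
ee_rot: [29.4, 90.0, -60.2]
force: [0.5, 0.0, 0.2]
gripper_width: 53.8
t 3.28 pos [396.1  13.7 143.2] yawY 0.4 w 53.8 F [0.5 0.  0.2] q6 -0.0
 offset [91.2 -6.2 13.6] rot [ 0.38  0.02 -0.01]
```

```bash
python3 -m handwheel '{"gripper":[0.8,0.8,0.8,0.8,0.8],"offset":[[5,-2,4],[25,-6,14],[50,-6,14],[70,-6,14],[80,-6,14]],"rot":[[0,0,0],[0,0,0],[0,0,0],[0,0,0],[0,0,0]]}' 25;  python3 -m handwheel '{"gripper":[0.8,0.8,0.8],"offset":[[0,0,0],[0,0,0],[0,0,0]],"rot":[[0,0,0],[0,0,0],[0,0,0]]}' 25;python3 -c "
from h import *
go(390,0,51,0)"
```

```text
time_s: 3.7
ee_pos: [390.1, 1.4, 61.2]
ee_rot: [-96.1, 89.8, 174.2]
force: [0.4, -0.3, -0.1]
gripper_width: 53.6
time_s: 3.95
ee_pos: [392.3, 1.6, 63.6]
ee_rot: [93.1, 89.9, 3.5]
force: [-0.9, -0.1, -0.7]
gripper_width: 53.4
t 3.95 pos [392.3   1.6  63.6] yawY 0.4 w 53.4 F [-0.9 -0.1 -0.7] q6 -2.0
 offset [12.6 -2.4  1.5] rot [ 0.36 -0.01 -0.09]
```

```bash
python3 -m handwheel '{"gripper":[0.8,0.8,0.8,0.8,0.8],"offset":[[3,0,0],[6,0,0],[9,0,0],[11,0,0],[12,0,0]],"rot":[[0,0,0],[0,0,0],[0,0,0],[0,0,0],[0,0,0]]}' 25;  python3 -m handwheel '{"gripper":[0.8,0.8],"offset":[[0,0,0],[0,0,0]],"rot":[[0,0,0],[0,0,0]]}' 25;python3 -c "
from h import *
go(390,0,51,0)"
```

```text
time_s: 4.37
ee_pos: [391.3, 1.4, 50.9]
ee_rot: [-104.3, 90.0, 166.0]
force: [-3.3, -0.4, 13.4]
gripper_width: 53.5
time_s: 4.53
ee_pos: [391.4, 1.4, 51.1]
ee_rot: [-109.7, 90.0, 160.6]
force: [-0.9, -0.2, 2.9]
gripper_width: 54.1
t 4.53 pos [391.4   1.4  51.1] yawY 0.3 w 54.1 F [-0.9 -0.2  2.9] q6 -2.0
 offset [ 0.1 -1.4  1.4] rot [ 0.34 -0.    0.01]
```

```bash
python3 -m handwheel '{"gripper":[0.3,0.2,0.15,0.1,0.1],"offset":[[0,0,0],[0,0,0],[0,0,0],[0,0,0],[0,0,0]],"rot":[[0,0,0],[0,0,0],[0,0,0],[0,0,0],[0,0,0]]}' 25;  python3 -m handwheel '{"gripper":[0.1,0.1,0.1,0.2,0.3],"offset":[[-5,0,0],[-30,0,0],[-60,20,0],[-75,55,0],[-75,90,0]],"rot":[[0,0,0],[0,0,0],[0,0,0],[0,0,0],[0,0,0]]}' 25;python3 -c "
from h import *
go(580.5,8.8,100,0)"
```

```text
time_s: 4.95
ee_pos: [391.5, 1.4, 50.9]
ee_rot: [143.6, 90.0, 53.9]
force: [-0.3, -0.2, -0.6]
gripper_width: 81.3
time_s: 5.37
ee_pos: [484.6, 1.9, 130.3]
ee_rot: [89.3, 89.5, -0.4]
force: [0.6, 0.8, -0.3]
gripper_width: 71.9
t 5.37 pos [484.6   1.9 130.3] yawY 0.3 w 71.9 F [ 0.6  0.8 -0.3] q6 -1.0
 offset [31.1 95.7 -6.3] rot [ 0.34  0.   -0.48]
```

```bash
python3 -m handwheel '{"gripper":[0.4,0.4,0.4,0.4,0.4],"offset":[[5,35,-3],[15,70,-6],[25,93,-7],[31,99,-7],[31,99,-7]],"rot":[[0,0,0],[0,0,0],[0.3,0,0],[0.3,0,0],[0.3,0,0]]}' 25;  python3 -m handwheel '{"gripper":[0.4,0.4,0.4],"offset":[[0,0,0],[0,0,0],[0,0,0]],"rot":[[0,0,0],[0,0,0],[0,0,0]]}' 25;python3 -c "
from h import *
s=state();im=grab_frame('wrist');cv2.imwrite('pics/w2.png',im[:,:,::-1])
crop('pics/w2.png',200,150,240,180,3,'pics/w2c.png')
c=cam('wrist',s);im=grab_frame('top');cv2.imwrite('pics/top2.png',im[:,:,::-1])
print(proj(c,(640.5,8.8,54)),proj(c,(580.5,8.8,54)),proj(c,(700.5,8.8,54)),proj(c,(390,1.4,70)))
go(580.5,8.8,41,0)"
```

```text
time_s: 5.78
ee_pos: [580.5, 9.5, 93.3]
ee_rot: [-91.2, 89.8, 178.8]
force: [-0.6, -0.1, -0.8]
gripper_width: 54.6
time_s: 6.03
ee_pos: [579.3, 9.4, 95.8]
ee_rot: [135.4, 90.0, 45.4]
force: [0.2, 0.4, 0.2]
gripper_width: 54.6
(np.float64(406.81251614174175), np.float64(265.99310049605924)) (np.float64(316.67048715533684), np.float64(265.90946216444706)) (np.float64(496.9865403752725), np.float64(266.0767685144792)) (np.float64(13.353807318460724), np.float64(286.11583575971383))
t 6.13 pos [579.8   9.5  95.8] yawY 0.0 w 54.7 F [-0.2 -0.9  0.2] q6 -0.0
 offset [54.8  0.7  0.7] rot [ 0.04 -0.01 -0.05]
```

View pics/w2.png

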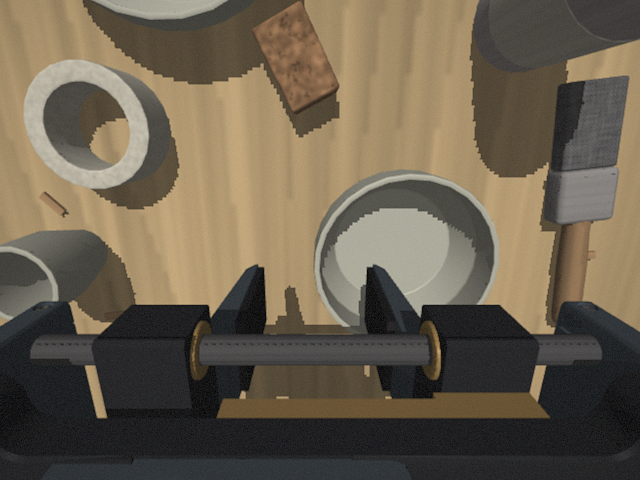

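View pics/top2.png

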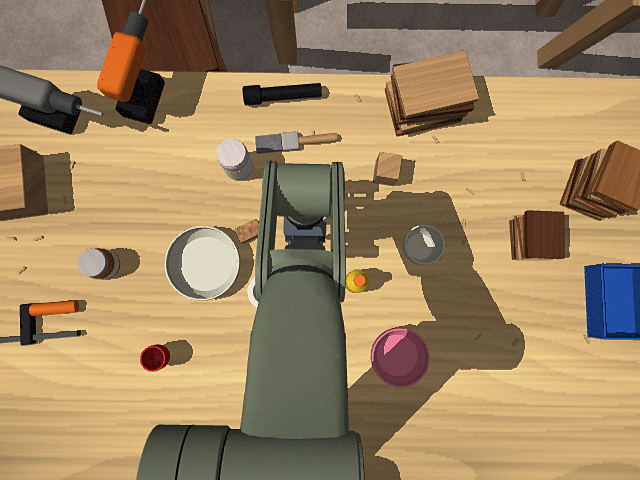

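```bash
python3 -m handwheel '{"gripper":[0.4,0.4,0.4,0.4,0.4],"offset":[[8,0,0],[25,0,0],[42,0,0],[52,0,0],[54,0,0]],"rot":[[0,0,0],[0,0,0],[0,0,0],[0,0,0],[0,0,0]]}' 25;  python3 -m handwheel '{"gripper":[0.6,0.8,1,1,1],"offset":[[0,0,0],[0,0,0],[0,0,0],[0,0,0],[0,0,0]],"rot":[[0,0,0],[0,0,0],[0,0,0],[0,0,0],[0,0,0]]}' 40; python3 -m handwheel '{"gripper":[1,1,1],"offset":[[0,0,0],[0,0,0],[0,0,0]],"rot":[[0,0,0],[0,0,0],[0,0,0]]}' 40;python3 -c "
from h import *
go(580.5,8.8,41,0)"
```

```text
time_s: 6.55
ee_pos: [578.6, 9.5, 38.8]
ee_rot: [-91.0, 89.8, 179.1]
force: [-0.3, 0.8, -0.3]
gripper_width: 54.5
time_s: 6.97
ee_pos: [580.9, 9.5, 41.6]
ee_rot: [92.2, 89.9, 2.2]
force: [0.5, -0.9, 0.1]
gripper_width: 24.4
time_s: 7.22
ee_pos: [580.7, 9.5, 41.2]
ee_rot: [99.6, 90.0, 9.7]
force: [-0.0, 0.4, 1.3]
gripper_width: 6.4
t 7.22 pos [580.7   9.5  41.2] yawY 0.0 w 6.4 F [-0.   0.4  1.3] q6 -0.0
 offset [ 0.2 -0.2  0.7] rot [ 0.04 -0.01 -0.04]
```

```bash
python3 -m handwheel '{"gripper":[1,1,1,1],"offset":[[0,0,0],[0,0,0],[0,0,0],[0,0,0]],"rot":[[0,0,0],[0,0,0],[0,0,0],[0,0,0]]}' 40; python3 -m handwheel '{"gripper":[1,1,1,1,1],"offset":[[-2,0,0],[-6,0,0],[-12,0,0],[-20,0,0],[-25,0,0]],"rot":[[0,0,0],[0,0,0],[0,0,0],[0,0,0],[0,0,0]]}' 40;python3 -c "
from h import *
s=state();im=grab_frame('wrist');cv2.imwrite('pics/w3.png',im[:,:,::-1])
im=grab_frame('scene');cv2.imwrite('pics/scene3.png',im[:,:,::-1])
crop('pics/scene3.png',250,150,200,150,4,'pics/s3.png')
go(435,236,150,0)"
```

```text
time_s: 7.55
ee_pos: [580.7, 9.5, 41.2]
ee_rot: [102.3, 90.0, 12.3]
force: [-0.0, -0.2, 2.6]
gripper_width: 6.5
time_s: 7.97
ee_pos: [580.9, 9.5, 67.1]
ee_rot: [92.9, 89.9, 3.0]
force: [-0.0, -0.4, 0.5]
gripper_width: 6.3
t 8.07 pos [581.4   9.5  67.4] yawY 0.0 w 6.6 F [-0.1 -1.  -1. ] q6 -0.0
 offset [ -83.  -146.  -226.6] rot [ 0.04 -0.   -0.16]
```

View pics/s3.png

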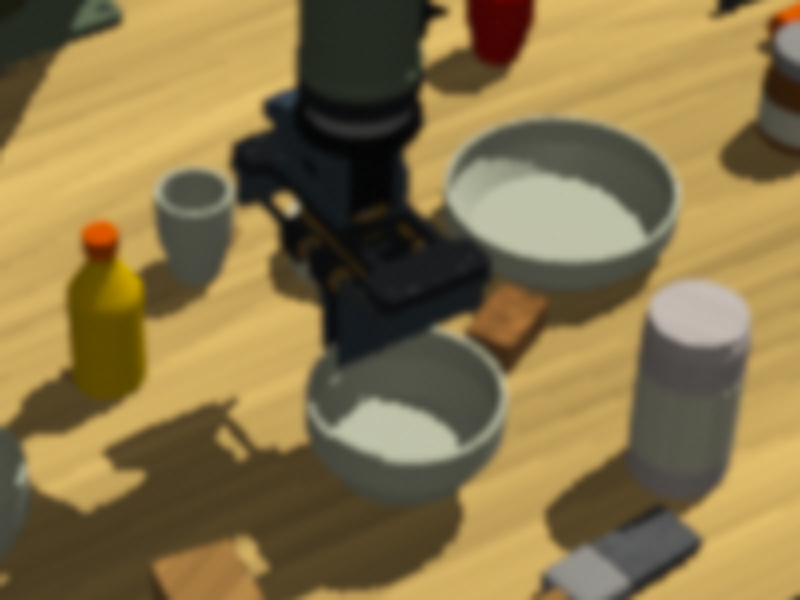

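View pics/w3.png

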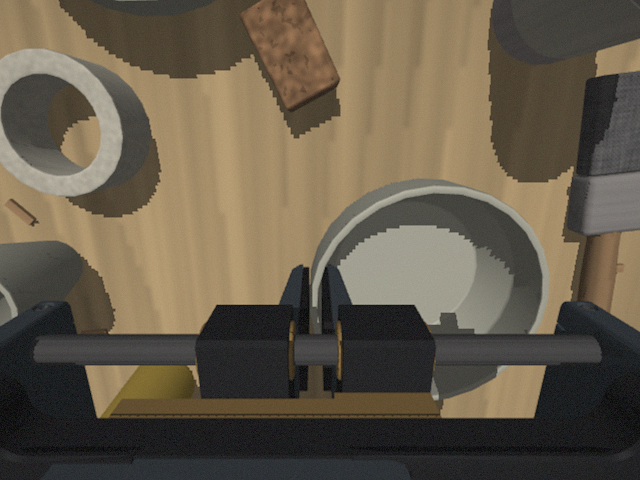

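```bash
python3 -m handwheel '{"gripper":[1,1,1,1,1],"offset":[[-10,-4,-6],[-25,-16,-25],[-38,-35,-55],[-45,-56,-87],[-45,-77,-119]],"rot":[[0,0,0],[0,0,0],[0,0,0],[0,0,0],[0,0,0]]}' 40; python3 -m handwheel '{"gripper":[1,1,1,1,1],"offset":[[0,-20,-31],[0,-40,-62],[0,-55,-86],[0,-64,-101],[0,-68,-107]],"rot":[[0,0,0],[0,0,0],[0,0,0],[0,0,0],[0,0,0]]}' 40; python3 -m handwheel '{"gripper":[1,1],"offset":[[0,0,0],[0,0,0]],"rot":[[0,0,0],[0,0,0]]}' 40;python3 -c "
from h import *
s=state();im=grab_frame('wrist');cv2.imwrite('pics/w4.png',im[:,:,::-1])
im=grab_frame('scene');cv2.imwrite('pics/scene4.png',im[:,:,::-1])
crop('pics/scene4.png',300,120,200,150,4,'pics/s4.png')
im=grab_frame('top');cv2.imwrite('pics/top4.png',im[:,:,::-1])
crop('pics/top4.png',130,180,160,120,5,'pics/t4.png')
go(435.5,236.5,50,0)"
```

```text
time_s: 8.48
ee_pos: [503.3, 129.8, 113.1]
ee_rot: [109.7, 89.8, 19.7]
force: [0.7, -0.2, -1.5]
gripper_width: 6.0
time_s: 8.9
ee_pos: [433.3, 237.4, 111.5]
ee_rot: [-148.8, 90.0, 121.4]
force: [0.0, -0.1, -1.9]
gripper_width: 6.4
time_s: 9.07
ee_pos: [435.4, 235.2, 111.2]
ee_rot: [65.8, 90.0, -24.1]
force: [0.4, 0.5, -1.3]
gripper_width: 6.4
t 9.22 pos [435.9 234.5 111. ] yawY -0.0 w 6.4 F [-0.6 -0.2 -0.9] q6 27.0
 offset [61.  -0.4 -2. ] rot [-0.04  0.01 -0.01]
```

View pics/s4.png

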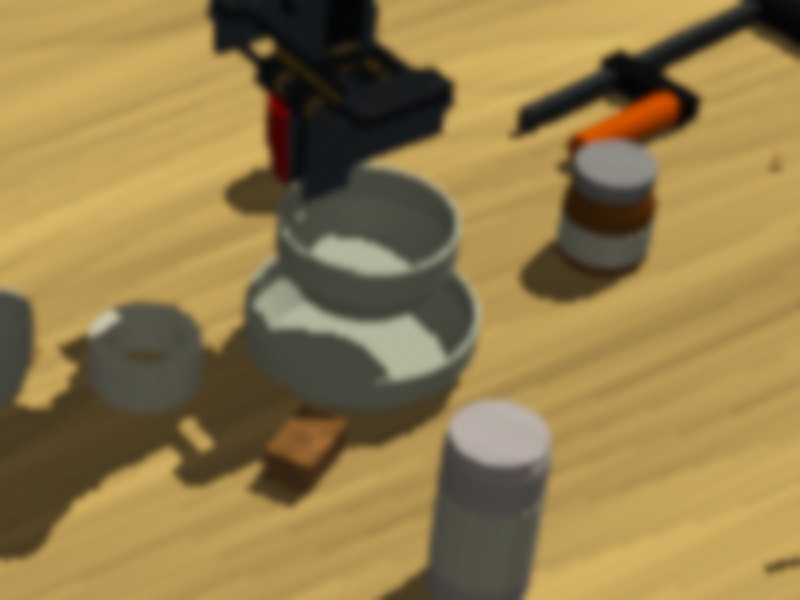

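View pics/t4.png

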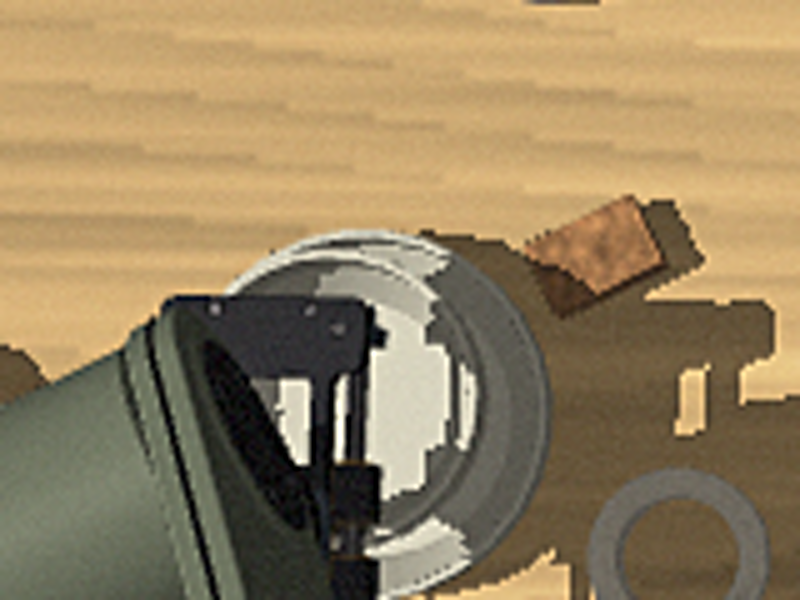

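```bash
python3 -m handwheel '{"gripper":[1,1,1,1,1],"offset":[[5,0,-1],[20,0,-2],[38,0,-2],[50,0,-2],[55,0,-2]],"rot":[[0,0,0],[0,0,0],[0,0,0],[0,0,0],[0,0,0]]}' 40; python3 -m handwheel '{"gripper":[1,1,1],"offset":[[0,0,0],[0,0,0],[0,0,0]],"rot":[[0,0,0],[0,0,0],[0,0,0]]}' 40;python3 -c "
from h import *
go(435.5,236.5,48,0)"
```

```text
time_s: 9.63
ee_pos: [434.4, 236.2, 53.9]
ee_rot: [-62.4, 89.8, -152.4]
force: [-0.2, -0.1, -0.6]
gripper_width: 6.6
time_s: 9.88
ee_pos: [436.0, 237.5, 56.6]
ee_rot: [119.9, 89.9, 29.9]
force: [-0.4, 0.0, -0.3]
gripper_width: 6.4
t 9.88 pos [436.  237.5  56.6] yawY 0.0 w 6.4 F [-0.4  0.  -0.3] q6 27.0
 offset [ 8.6 -0.6  1. ] rot [ 0.01 -0.05 -0.08]
```

```bash
python3 -m handwheel '{"gripper":[1,1,1,1,1],"offset":[[2,0,0],[4,0,0],[6,0,0],[7,0,0],[7.5,0,0]],"rot":[[0,0,0],[0,0,0],[0,0,0],[0,0,0],[0,0,0]]}' 40; python3 -m handwheel '{"gripper":[1,1],"offset":[[0,0,0],[0,0,0]],"rot":[[0,0,0],[0,0,0]]}' 40;python3 -c "
from h import *
go(435.5,236.5,48,0)"
```

```text
time_s: 10.3
ee_pos: [435.1, 237.4, 48.4]
ee_rot: [-83.0, 90.0, -173.0]
force: [0.4, -0.1, -1.0]
gripper_width: 6.5
time_s: 10.47
ee_pos: [435.2, 237.4, 48.5]
ee_rot: [162.9, 90.0, 72.9]
force: [-0.0, 0.3, -0.4]
gripper_width: 6.7
t 10.47 pos [435.2 237.4  48.5] yawY 0.0 w 6.7 F [-0.   0.3 -0.4] q6 27.0
 offset [0.5 0.3 0.9] rot [ 0.04 -0.01 -0.  ]
```

```bash
python3 -m handwheel '{"gripper":[1,1,1],"offset":[[0.5,0,0],[1,0,0],[1,0,0]],"rot":[[0,0,0],[0,0,0],[0,0,0]]}' 40; python3 -c "
from h import *
go(435.5,236.5,48,0)
im=grab_frame('scene');cv2.imwrite('pics/scene5.png',im[:,:,::-1])
crop('pics/scene5.png',340,170,120,90,6,'pics/s5.png')"
```

```text
time_s: 10.72
ee_pos: [435.3, 237.5, 48.1]
ee_rot: [130.9, 90.0, 40.9]
force: [-1.8, -0.2, 4.9]
gripper_width: 6.6
t 10.72 pos [435.3 237.5  48.1] yawY 0.0 w 6.6 F [-1.8 -0.2  4.9] q6 27.0
 offset [0.1 0.2 1. ] rot [ 0.04 -0.02 -0.02]
```

View pics/s5.png

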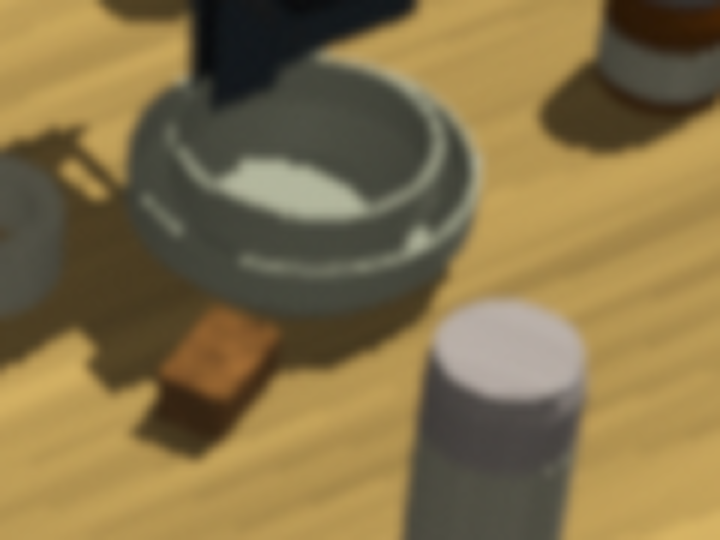

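```bash
python3 -m handwheel '{"gripper":[0.9,0.85,0.8,0.8,0.8],"offset":[[0,0,0],[0,0,0],[0,0,0],[0,0,0],[0,0,0]],"rot":[[0,0,0],[0,0,0],[0,0,0],[0,0,0],[0,0,0]]}' 40;python3 -m handwheel '{"gripper":[0.8,0.8,0.8,0.8,0.8],"offset":[[-3,0,0],[-15,0,0],[-40,0,0],[-75,0,0],[-110,0,0]],"rot":[[0,0,0],[0,0,0],[0,0,0],[0,0,0],[0,0,0]]}' 40; python3 -c "
from h import *
go(497.5,-247,200,0)"
```

```text
time_s: 11.18
ee_pos: [435.3, 237.4, 47.3]
ee_rot: [132.3, 90.0, 42.3]
force: [-0.1, -0.1, 0.2]
gripper_width: 18.0
time_s: 11.6
ee_pos: [434.6, 237.0, 158.2]
ee_rot: [-64.3, 89.9, -154.2]
force: [0.4, 0.3, 0.1]
gripper_width: 18.2
t 11.6 pos [434.6 237.  158.2] yawY 0.0 w 18.2 F [0.4 0.3 0.1] q6 27.0
 offset [-41.4  62.5 484.1] rot [0.04 0.05 0.11]
```

```bash
python3 -m handwheel '{"gripper":[0.6,0.6,0.6,0.6,0.6],"offset":[[-15,3,15],[-30,8,55],[-35,14,95],[-35,19,136],[-35,24,177]],"rot":[[0,0,0],[0,0,0],[0,0,0],[0,0,0],[0,0,0]]}' 40;python3 -m handwheel '{"gripper":[0.5,0.5,0.5,0.5,0.5],"offset":[[0,6,41],[0,12,82],[0,18,123],[0,24,164],[0,30,203]],"rot":[[0,0,0],[0,0,0],[0,0,0],[0,0,0],[0,0,0]]}' 40; python3 -m handwheel '{"gripper":[0.5,0.5,0.5,0.5,0.5],"offset":[[5,5,38],[20,7,70],[40,9,93],[60,10,104],[75,10,104]],"rot":[[0,0,0],[0,0,0],[0,0,0],[0,0,0],[0,0,0]]}' 40;  python3 -m handwheel '{"gripper":[0.5,0.5],"offset":[[0,0,0],[0,0,0]],"rot":[[0,0,0],[0,0,0]]}' 40;python3 -c "
from h import *
s=state();im=grab_frame('wrist');cv2.imwrite('pics/w6.png',im[:,:,::-1])
c=cam('wrist',s);im=grab_frame('top');cv2.imwrite('pics/top6.png',im[:,:,::-1])
crop('pics/top6.png',150,200,120,120,5,'pics/t6.png')
print(proj(c,(540,-247,62)),proj(c,(496,-247,62)),proj(c,(584,-247,62)))
go(499.6,-247,50,0)"
```

```text
time_s: 12.02
ee_pos: [459.6, 58.9, 193.4]
ee_rot: [96.2, 89.9, 6.3]
force: [0.5, -0.5, 0.0]
gripper_width: 36.6
time_s: 12.43
ee_pos: [489.4, -144.9, 192.7]
ee_rot: [80.3, 90.0, -9.7]
force: [0.6, 0.6, -0.4]
gripper_width: 45.5
time_s: 12.85
ee_pos: [499.3, -249.2, 115.9]
ee_rot: [-61.4, 90.0, -151.5]
force: [-0.3, 0.6, 0.1]
gripper_width: 45.7
time_s: 13.02
ee_pos: [499.1, -246.4, 116.9]
ee_rot: [-123.2, 89.9, 146.8]
force: [0.0, -0.0, -0.2]
gripper_width: 45.4
(np.float64(373.24074653471416), np.float64(258.9964664375061)) (np.float64(310.5847331757673), np.float64(258.91647533315347)) (np.float64(435.9540913016826), np.float64(259.0765307351948))
t 13.12 pos [ 500.3 -246.5  118.6] yawY 0.1 w 45.7 F [-0.1  0.9  0.7] q6 -27.0
 offset [68.6 -0.8  0.5] rot [ 0.07  0.04 -0.1 ]
```

View pics/w6.png

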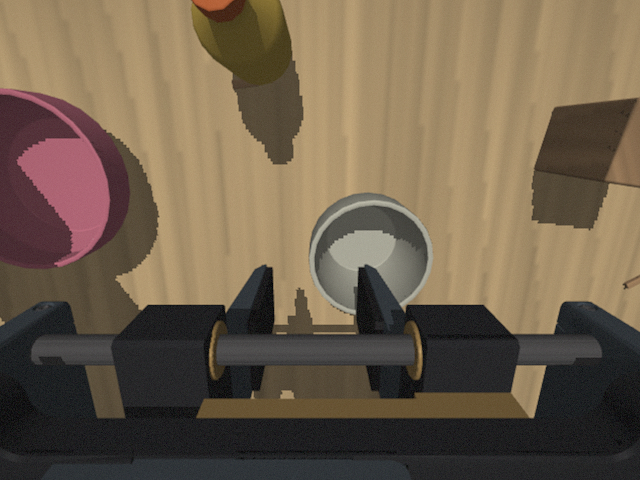

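View pics/t6.png

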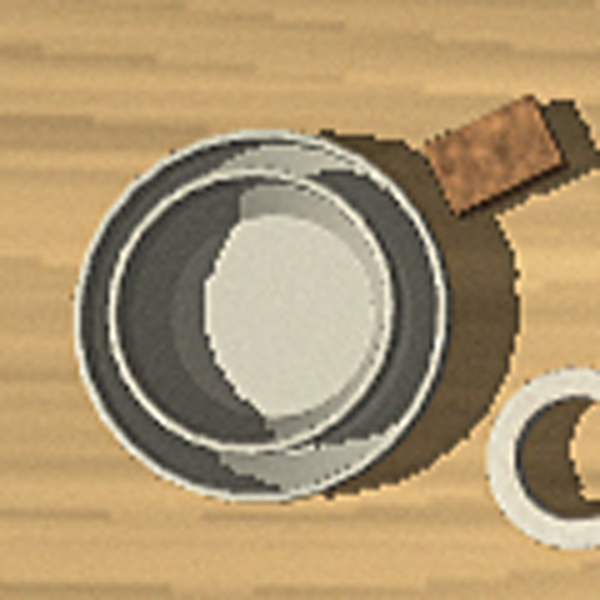

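```bash
python3 -c "
from h import *
t=cam('top');o=lambda x,y:((x+.5)/5-.5+150,(y+.5)/5-.5+200)
print(atz(t,*o(261,315.5),46),atz(t,*o(251.5,309.5),61))"
python3 -m handwheel '{"gripper":[0.5,0.5,0.5,0.5,0.5],"offset":[[8,-1.5,0.5],[30,-1.5,0.5],[52,-1.5,0.5],[64,-1.5,0.5],[68,-1.5,0.5]],"rot":[[0,0,0],[0,0,0],[0,0,0],[0,0,0],[0,0,0]]}' 40;python3 -m handwheel '{"gripper":[0.5,0.6,0.8,1,1],"offset":[[0,0,0],[0,0,0],[0,0,0],[0,0,0],[0,0,0]],"rot":[[0,0,0],[0,0,0],[0,0,0],[0,0,0],[0,0,0]]}' 40; python3 -m handwheel '{"gripper":[1,1,1,1,1],"offset":[[0,0,0],[0,0,0],[0,0,0],[0,0,0],[0,0,0]],"rot":[[0,0,0],[0,0,0],[0,0,0],[0,0,0],[0,0,0]]}' 40;python3 -c "
from h import *
go(499.6,-247,200,0)"
```

```text
[494.15475279 237.0355963   46.        ] [495.78591735 238.10337528  61.        ]
time_s: 13.53
ee_pos: [497.1, -246.1, 47.9]
ee_rot: [-118.6, 89.8, 151.5]
force: [-0.1, 0.3, 0.3]
gripper_width: 45.9
time_s: 13.95
ee_pos: [498.7, -247.3, 50.3]
ee_rot: [66.1, 89.9, -23.8]
force: [-0.5, -0.4, 1.0]
gripper_width: 22.2
time_s: 14.37
ee_pos: [498.3, -247.2, 49.7]
ee_rot: [58.2, 90.0, -31.8]
force: [-0.7, -0.1, 3.4]
gripper_width: 5.9
t 14.37 pos [ 498.3 -247.2   49.7] yawY 0.0 w 5.9 F [-0.7 -0.1  3.4] q6 -28.0
 offset [-150.3    1.4   -0.2] rot [ 0.04  0.02 -0.02]
```

```bash
python3 -m handwheel '{"gripper":[1,1,1,1,1],"offset":[[-2,0,0],[-10,0,0],[-30,0,0],[-60,0,0],[-95,0,0]],"rot":[[0,0,0],[0,0,0],[0,0,0],[0,0,0],[0,0,0]]}' 40;python3 -m handwheel '{"gripper":[1,1,1,1,1],"offset":[[-30,0,-5],[-45,-2,-25],[-50,-5,-60],[-50,-8,-100],[-50,-11,-140]],"rot":[[0,0,0],[0,0,0],[0,0,0],[0,0,0],[0,0,0]]}' 40; python3 -c "
from h import *
go(455.3,238,120,0)
im=grab_frame('scene');cv2.imwrite('pics/scene7.png',im[:,:,::-1])
crop('pics/scene7.png',180,100,200,150,4,'pics/s7.png')"
```

```text
time_s: 14.78
ee_pos: [496.8, -246.3, 144.2]
ee_rot: [-119.4, 89.7, 150.6]
force: [1.0, 0.3, -0.7]
gripper_width: 5.9
time_s: 15.2
ee_pos: [486.8, -106.0, 195.5]
ee_rot: [90.3, 89.9, 0.2]
force: [0.7, 0.4, -0.8]
gripper_width: 5.8
t 15.2 pos [ 486.8 -106.   195.5] yawY -0.1 w 5.8 F [ 0.7  0.4 -0.8] q6 -14.0
 offset [  75.4  -32.  -344. ] rot [-0.07 -0.   -0.09]
```

View pics/s7.png

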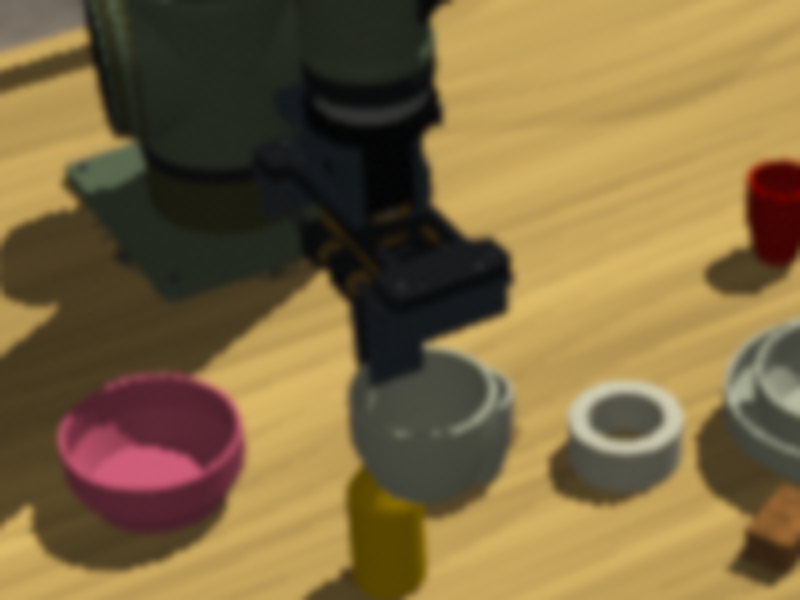

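```bash
python3 -m handwheel '{"gripper":[1,1,1,1,1],"offset":[[0,-4,-40],[0,-8,-80],[0,-11,-120],[0,-15,-160],[0,-19,-200]],"rot":[[0,0,0],[0,0,0],[0,0,0],[0,0,0],[0,0,0]]}' 40;python3 -m handwheel '{"gripper":[1,1,1,1,1],"offset":[[0,-4,-40],[10,-8,-80],[25,-11,-115],[40,-13,-135],[55,-13,-145]],"rot":[[0,0,0],[0,0,0],[0,0,0],[0,0,0],[0,0,0]]}' 40; python3 -m handwheel '{"gripper":[1,1,1],"offset":[[6,0,0],[10,0,0],[10,0,0]],"rot":[[0,0,0],[0,0,0],[0,0,0]]}' 40; python3 -c "
from h import *
s=state();im=grab_frame('wrist');cv2.imwrite('pics/w8.png',im[:,:,::-1])
im=grab_frame('scene');cv2.imwrite('pics/scene8.png',im[:,:,::-1])
crop('pics/scene8.png',320,120,160,120,5,'pics/s8.png')
go(455.3,238,64,0)"
```

```text
time_s: 15.67
ee_pos: [467.2, 94.5, 194.9]
ee_rot: [115.9, 90.0, 25.9]
force: [1.3, -0.0, -0.4]
gripper_width: 5.7
time_s: 16.08
ee_pos: [454.2, 240.8, 139.2]
ee_rot: [159.7, 89.9, 69.9]
force: [-0.5, 0.6, -0.6]
gripper_width: 6.1
time_s: 16.33
ee_pos: [454.5, 236.9, 129.1]
ee_rot: [-52.1, 89.9, -142.1]
force: [-0.2, 0.1, -1.3]
gripper_width: 5.9
t 16.43 pos [455.3 237.1 130.2] yawY -0.0 w 5.7 F [-1.  -0.9 -0.2] q6 26.0
 offset [66.2 -0.1 -0.9] rot [-0.04 -0.02 -0.06]
```

View pics/s8.png

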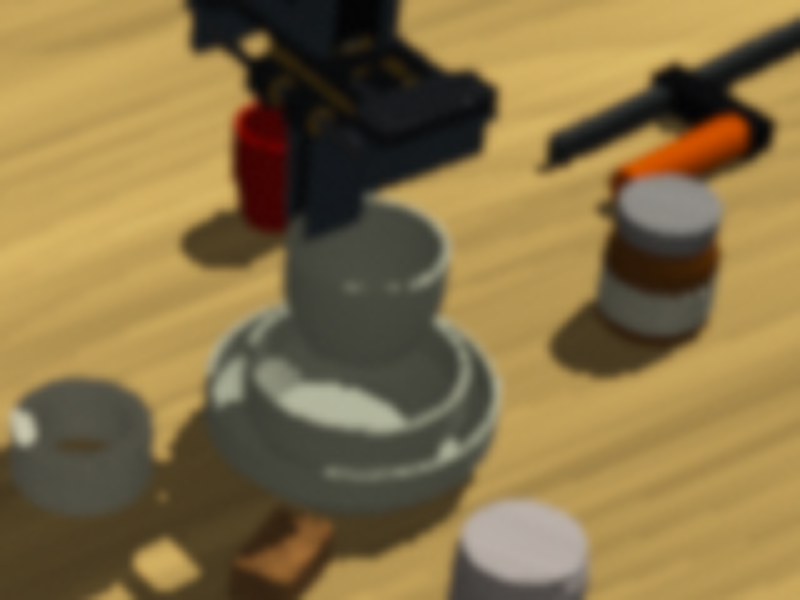

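View pics/w8.png

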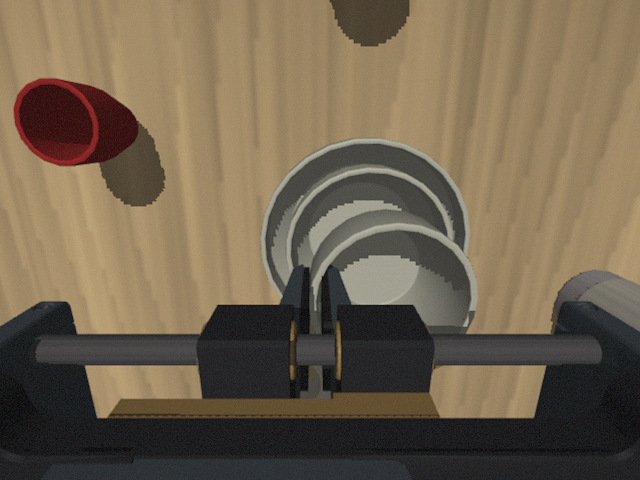

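```bash
python3 -m handwheel '{"gripper":[1,1,1,1,1],"offset":[[5,0,-1],[20,0,-1],[38,0,-1],[52,0,-1],[57,0,-1]],"rot":[[0,0,0],[0,0,0],[0,0,0],[0,0,0],[0,0,0]]}' 40;python3 -m handwheel '{"gripper":[1,1,1],"offset":[[0,0,0],[0,0,0],[0,0,0]],"rot":[[0,0,0],[0,0,0],[0,0,0]]}' 40; python3 -m handwheel '{"gripper":[1,1,1,1,1],"offset":[[2,0,0],[4,0,0],[6,0,0],[7,0,0],[7.5,0,0]],"rot":[[0,0,0],[0,0,0],[0,0,0],[0,0,0],[0,0,0]]}' 40; python3 -m handwheel '{"gripper":[1,1],"offset":[[0,0,0],[0,0,0]],"rot":[[0,0,0],[0,0,0]]}' 40;python3 -c "
from h import *
go(455.3,238,64,0)"
```

```text
time_s: 16.85
ee_pos: [454.0, 237.9, 71.1]
ee_rot: [-64.2, 89.9, -154.2]
force: [-0.4, 0.3, -0.6]
gripper_width: 6.0
time_s: 17.1
ee_pos: [455.7, 239.1, 73.5]
ee_rot: [118.1, 89.9, 28.1]
force: [0.6, 0.7, -0.5]
gripper_width: 5.9
time_s: 17.52
ee_pos: [454.7, 238.9, 64.8]
ee_rot: [-81.7, 90.0, -171.7]
force: [-0.3, -0.2, 0.4]
gripper_width: 6.0
time_s: 17.68
ee_pos: [454.8, 238.9, 64.9]
ee_rot: [-128.8, 90.0, 141.2]
force: [0.1, 1.2, -1.2]
gripper_width: 5.7
t 17.68 pos [454.8 238.9  64.9] yawY 0.0 w 5.7 F [ 0.1  1.2 -1.2] q6 26.0
 offset [0.9 0.5 0.9] rot [ 0.04 -0.    0.  ]
```

```bash
python3 -m handwheel '{"gripper":[1,1,1,1],"offset":[[0.5,0,0],[1,0,0],[1.5,0,0],[1.5,0,0]],"rot":[[0,0,0],[0,0,0],[0,0,0],[0,0,0]]}' 40; python3 -c "
from h import *
go(455.3,238,64,0)
im=grab_frame('scene');cv2.imwrite('pics/scene9.png',im[:,:,::-1])
crop('pics/scene9.png',340,150,120,90,6,'pics/s9.png')"
```

```text
time_s: 18.02
ee_pos: [454.8, 239.0, 63.8]
ee_rot: [150.8, 90.0, 60.8]
force: [-0.9, -0.5, 2.9]
gripper_width: 5.8
t 18.02 pos [454.8 239.   63.8] yawY 0.0 w 5.8 F [-0.9 -0.5  2.9] q6 26.0
 offset [-0.2  0.5  1. ] rot [ 0.04 -0.01 -0.01]
```

View pics/s9.png

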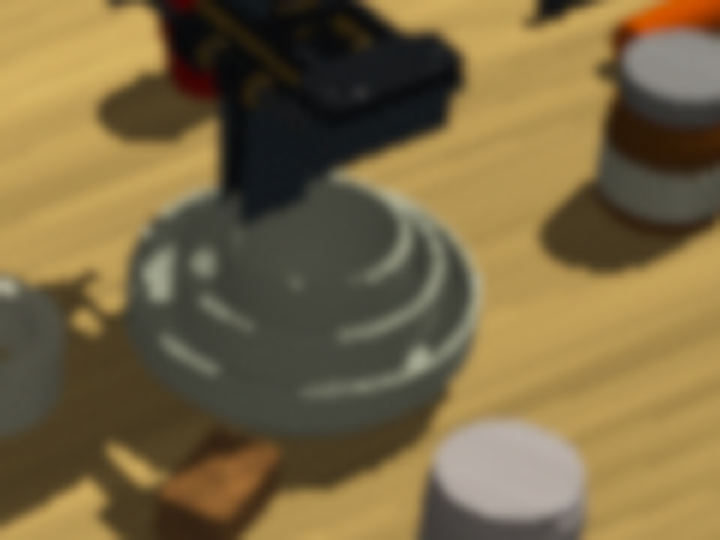

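```bash
python3 -m handwheel '{"gripper":[0.9,0.85,0.8,0.8,0.8],"offset":[[0,0,0],[0,0,0],[0,0,0],[0,0,0],[0,0,0]],"rot":[[0,0,0],[0,0,0],[0,0,0],[0,0,0],[0,0,0]]}' 40;python3 -m handwheel '{"gripper":[0.8,0.8,0.8,0.7,0.4],"offset":[[-3,0,0],[-15,0,0],[-40,0,0],[-70,0,10],[-90,0,40]],"rot":[[0,0,0],[0,0,0],[0,0,0],[0,0,0],[0,0,0]]}' 40; python3 -c "
from h import *
go(391.4,1.4,120,0)"
```

```text
time_s: 18.48
ee_pos: [454.8, 238.9, 63.4]
ee_rot: [173.3, 90.0, 83.3]
force: [-0.3, -0.1, -0.0]
gripper_width: 18.1
time_s: 18.9
ee_pos: [456.3, 201.3, 155.9]
ee_rot: [128.4, 89.7, 38.6]
force: [1.0, -0.4, 1.2]
gripper_width: 28.4
t 18.9 pos [456.3 201.3 155.9] yawY 0.2 w 28.4 F [ 1.  -0.4  1.2] q6 22.0
 offset [ 35.1 -65.8 199.7] rot [ 0.22 -0.17 -0.21]
```

```bash
python3 -m handwheel '{"gripper":[0.1,0.1,0.1,0.1,0.1],"offset":[[0,-12,36],[5,-24,74],[15,-36,112],[25,-48,150],[33,-57,182]],"rot":[[0,0,0],[0,0,0],[0,0,0],[0,0,0],[0,0,0]]}' 40;python3 -m handwheel '{"gripper":[0.1,0.1,0.1,0.1],"offset":[[0,-5,12],[0,-6,15],[0,-6,15],[0,-6,15]],"rot":[[0,0,0],[0,0,0],[0,0,0],[0,0,0]]}' 40; python3 -c "
from h import *
s=state();im=grab_frame('wrist');cv2.imwrite('pics/w10.png',im[:,:,::-1])
c=cam('wrist',s);im=grab_frame('top');cv2.imwrite('pics/top10.png',im[:,:,::-1])
crop('pics/top10.png',150,200,120,120,5,'pics/t10.png')
print(proj(c,(391.4,1.4,70)),proj(c,(364.4,1.4,70)),proj(c,(418.4,1.4,70)))
go(391.4,1.4,58,0)"
```

```text
time_s: 19.32
ee_pos: [396.3, 15.1, 120.3]
ee_rot: [-11.5, 90.0, -101.4]
force: [0.3, -0.4, -0.1]
gripper_width: 61.8
time_s: 19.65
ee_pos: [392.8, 2.3, 120.9]
ee_rot: [106.2, 89.9, 16.2]
force: [-0.3, -0.1, -0.2]
gripper_width: 82.0
(np.float64(312.6888292201813), np.float64(261.4104623511101)) (np.float64(273.64178719783894), np.float64(261.3964200850459)) (np.float64(351.7288966672688), np.float64(261.4245021089473))
t 19.75 pos [392.8   2.7 120.8] yawY 0.1 w 82.3 F [-0.4  0.8 -0.5] q6 -1.0
 offset [62.8 -1.5  1.4] rot [ 0.12 -0.02 -0.07]
```

View pics/w10.png

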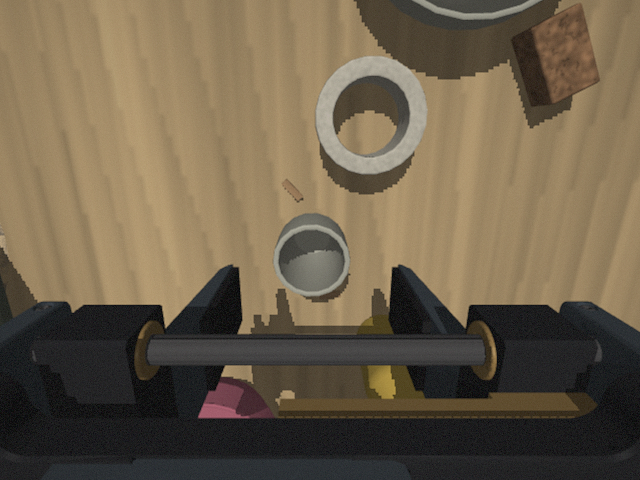

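View pics/t10.png

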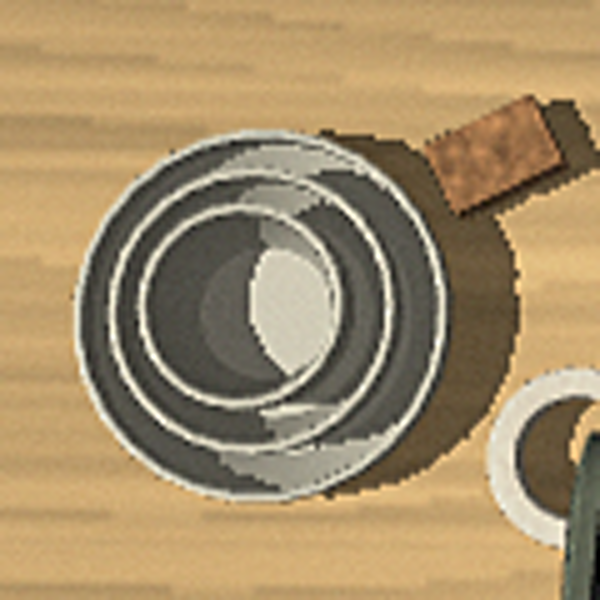

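```bash
python3 -c "
from h import *
t=cam('top');o=lambda x,y:((x+.5)/5-.5+150,(y+.5)/5-.5+200)
print(atz(t,*o(240.5,307),76))"
python3 -m handwheel '{"gripper":[0.1,0.1,0.1,0.1,0.1],"offset":[[8,-1,1],[28,-1.5,1],[48,-1.5,1],[58,-1.5,1],[62,-1.5,1]],"rot":[[0,0,0],[0,0,0],[0,0,0],[0,0,0],[0,0,0]]}' 25;python3 -m handwheel '{"gripper":[0.1,0.2,0.4,0.6,0.8],"offset":[[0,0,0],[0,0,0],[0,0,0],[0,0,0],[0,0,0]],"rot":[[0,0,0],[0,0,0],[0,0,0],[0,0,0],[0,0,0]]}' 25; python3 -m handwheel '{"gripper":[0.8,0.8,0.8,0.8,0.8],"offset":[[0,0,0],[0,0,0],[0,0,0],[0,0,0],[0,0,0]],"rot":[[0,0,0],[0,0,0],[0,0,0],[0,0,0],[0,0,0]]}' 25;python3 -c "
from h import *
go(495.8,238,58,0)"
```

```text
[495.85082792 239.64709886  76.        ]
time_s: 20.17
ee_pos: [389.2, 1.5, 56.5]
ee_rot: [-93.7, 89.8, 176.5]
force: [-0.1, -0.1, -0.2]
gripper_width: 82.1
time_s: 20.58
ee_pos: [390.9, 0.9, 59.0]
ee_rot: [91.9, 89.9, 2.0]
force: [-0.5, -0.8, -0.3]
gripper_width: 58.4
time_s: 21.0
ee_pos: [390.8, 0.8, 58.8]
ee_rot: [95.4, 89.9, 5.5]
force: [-1.2, 0.1, 5.6]
gripper_width: 53.2
t 21.0 pos [390.8   0.8  58.8] yawY 0.0 w 53.2 F [-1.2  0.1  5.6] q6 -2.0
 offset [   1.   105.2 -237.1] rot [ 0.03 -0.01 -0.05]
```

```bash
python3 -m handwheel '{"gripper":[0.8,0.8,0.8,0.8,0.8],"offset":[[-3,0,0],[-20,0,0],[-50,2,-4],[-82,12,-26],[-105,26,-58]],"rot":[[0,0,0],[0,0,0],[0,0,0],[0,0,0],[0,0,0]]}' 25;python3 -m handwheel '{"gripper":[0.8,0.8,0.8,0.8,0.8],"offset":[[0,16,-36],[0,32,-73],[0,48,-110],[0,62,-142],[0,72,-164]],"rot":[[0,0,0],[0,0,0],[0,0,0],[0,0,0],[0,0,0]]}' 25; python3 -m handwheel '{"gripper":[0.8,0.8,0.8,0.8],"offset":[[0,6,-14],[0,7,-16],[0,7,-16],[0,7,-16]],"rot":[[0,0,0],[0,0,0],[0,0,0],[0,0,0]]}' 25; python3 -c "
from h import *
s=state();im=grab_frame('wrist');cv2.imwrite('pics/w11.png',im[:,:,::-1])
im=grab_frame('scene');cv2.imwrite('pics/scene11.png',im[:,:,::-1])
crop('pics/scene11.png',320,100,160,120,5,'pics/s11.png')
go(495.8,238.8,80,0)"
```

```text
time_s: 21.42
ee_pos: [416.1, 58.0, 165.5]
ee_rot: [51.7, 89.9, -38.4]
force: [1.8, -0.7, -1.1]
gripper_width: 53.2
time_s: 21.83
ee_pos: [489.0, 225.8, 163.0]
ee_rot: [169.8, 90.0, 80.0]
force: [1.5, -0.3, 0.2]
gripper_width: 53.2
time_s: 22.17
ee_pos: [494.4, 237.8, 162.9]
ee_rot: [-54.4, 89.9, -144.3]
force: [0.6, -0.1, -1.2]
gripper_width: 53.4
t 22.27 pos [494.6 237.5 163.3] yawY -0.0 w 53.2 F [0.1 0.9 0.2] q6 24.0
 offset [83.3  1.3 -1.3] rot [-0.02  0.03  0.05]
```

View pics/s11.png

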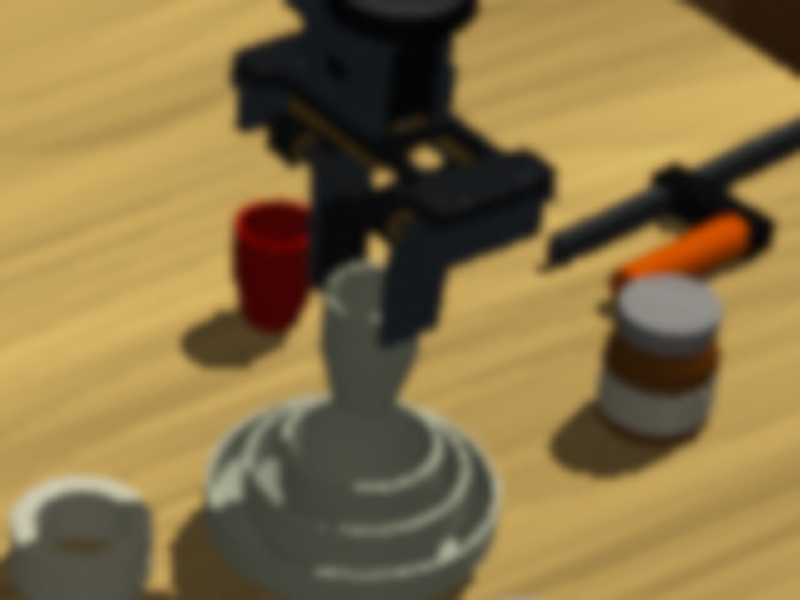

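View pics/w11.png

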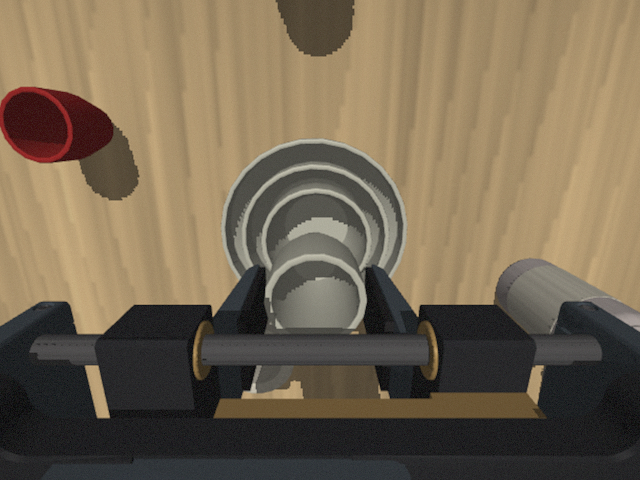

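```bash
python3 -m handwheel '{"gripper":[0.8,0.8,0.8,0.8,0.8],"offset":[[6,1,-1],[25,1,-1],[48,1,-1],[67,1,-1],[74,1,-1]],"rot":[[0,0,0],[0,0,0],[0,0,0],[0,0,0],[0,0,0]]}' 25;python3 -m handwheel '{"gripper":[0.8,0.8,0.8],"offset":[[0,0,0],[0,0,0],[0,0,0]],"rot":[[0,0,0],[0,0,0],[0,0,0]]}' 25; python3 -m handwheel '{"gripper":[0.8,0.8,0.8,0.8,0.8],"offset":[[2,0,0],[4,0,0],[6,0,0],[7,0,0],[7.5,0,0]],"rot":[[0,0,0],[0,0,0],[0,0,0],[0,0,0],[0,0,0]]}' 25; python3 -m handwheel '{"gripper":[0.8,0.8],"offset":[[0,0,0],[0,0,0]],"rot":[[0,0,0],[0,0,0]]}' 25;python3 -c "
from h import *
go(495.8,238.8,80,0)"
```

```text
time_s: 22.68
ee_pos: [494.3, 238.2, 86.7]
ee_rot: [-65.0, 89.7, -155.0]
force: [0.5, -0.1, -0.5]
gripper_width: 53.0
time_s: 22.93
ee_pos: [497.1, 240.0, 90.6]
ee_rot: [115.3, 89.9, 25.3]
force: [0.4, 0.6, -0.9]
gripper_width: 53.2
time_s: 23.35
ee_pos: [496.1, 239.8, 81.8]
ee_rot: [-94.7, 90.0, 175.3]
force: [0.4, 0.6, -0.5]
gripper_width: 53.6
time_s: 23.52
ee_pos: [496.2, 239.8, 81.9]
ee_rot: [160.8, 90.0, 70.8]
force: [0.1, -1.1, -1.1]
gripper_width: 53.3
t 23.52 pos [496.2 239.8  81.9] yawY 0.0 w 53.3 F [ 0.1 -1.1 -1.1] q6 25.0
 offset [ 1.9 -0.4  1. ] rot [ 0.04 -0.   -0.  ]
```

```bash
python3 -m handwheel '{"gripper":[0.8,0.8,0.8,0.8,0.8],"offset":[[0.7,0,0],[1.4,0,0],[2.1,0,0],[2.4,0,0],[2.4,0,0]],"rot":[[0,0,0],[0,0,0],[0,0,0],[0,0,0],[0,0,0]]}' 25; python3 -c "
from h import *
go(495.8,238.8,80,0)
im=grab_frame('scene');cv2.imwrite('pics/scene12.png',im[:,:,::-1])
crop('pics/scene12.png',340,150,120,90,6,'pics/s12.png')"
```

```text
time_s: 23.93
ee_pos: [496.3, 239.9, 79.9]
ee_rot: [137.5, 90.0, 47.5]
force: [-1.6, -0.2, 4.3]
gripper_width: 53.5
t 23.93 pos [496.3 239.9  79.9] yawY 0.0 w 53.5 F [-1.6 -0.2  4.3] q6 25.0
 offset [-0.1 -0.5  1.1] rot [ 0.04 -0.02 -0.02]
```

View pics/s12.png

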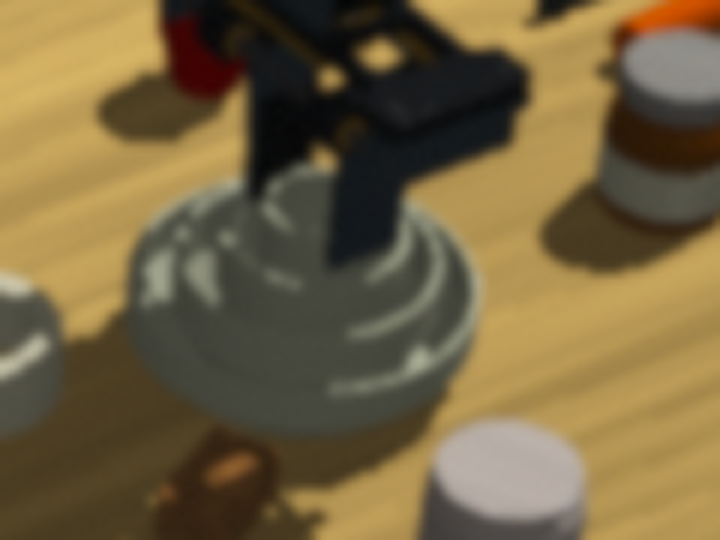

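```bash
python3 -m handwheel '{"gripper":[0.35,0.3,0.25,0.2,0.2],"offset":[[0,0,0],[0,0,0],[0,0,0],[0,0,0],[0,0,0]],"rot":[[0,0,0],[0,0,0],[0,0,0],[0,0,0],[0,0,0]]}' 25;python3 -m handwheel '{"gripper":[0.2,0.2,0.2,0.2,0.2],"offset":[[-5,0,0],[-20,0,0],[-50,0,0],[-85,0,0],[-120,0,5]],"rot":[[0,0,0],[0,0,0],[0,0,0],[0,0,0],[0,0,0]]}' 25;python3 -m handwheel '{"gripper":[0.2,0.2,0.2,0.2,0.2],"offset":[[0,0,40],[0,-10,80],[0,-30,120],[0,-40,150],[0,-50,170]],"rot":[[0,0,0],[0,0,0],[0,0,0],[0,0,0],[0,0,0]]}' 25;python3 -m handwheel '{"gripper":[0.2,0.2,0.2,0.2,0.2],"offset":[[0,0,30],[0,0,60],[0,0,80],[0,0,80],[0,0,80]],"rot":[[0,0,0],[0,0,0],[0,0,0],[0,0,0],[0,0,0]]}' 25; python3 -c "
from h import *
im=grab_frame('top');cv2.imwrite('pics/top13.png',im[:,:,::-1])
im=grab_frame('scene');cv2.imwrite('pics/scene13.png',im[:,:,::-1])
crop('pics/scene13.png',340,150,120,90,6,'pics/s13.png')
crop('pics/top13.png',150,200,120,120,5,'pics/t13.png')
go(495.8,238.8,80,0)"
```

```text
time_s: 24.4
ee_pos: [496.2, 239.8, 79.2]
ee_rot: [-72.5, 90.0, -162.4]
force: [0.7, -0.7, -0.0]
gripper_width: 72.6
time_s: 24.82
ee_pos: [495.8, 235.1, 200.7]
ee_rot: [-92.4, 89.9, 177.7]
force: [1.4, 0.4, 0.6]
gripper_width: 72.7
time_s: 25.23
ee_pos: [444.9, 62.2, 199.9]
ee_rot: [8.4, 89.9, -81.6]
force: [1.1, -0.2, -0.2]
gripper_width: 72.7
time_s: 25.65
ee_pos: [446.4, -15.7, 199.8]
ee_rot: [135.5, 90.0, 45.4]
force: [-0.2, 0.7, 0.2]
gripper_width: 72.8
t 25.75 pos [446.5 -14.6 199.6] yawY 0.0 w 73.0 F [ 0.1 -0.3 -0.4] q6 -3.0
 offset [ 119.8   49.5 -253.3] rot [ 0.05 -0.04 -0.01]
```

View pics/s13.png

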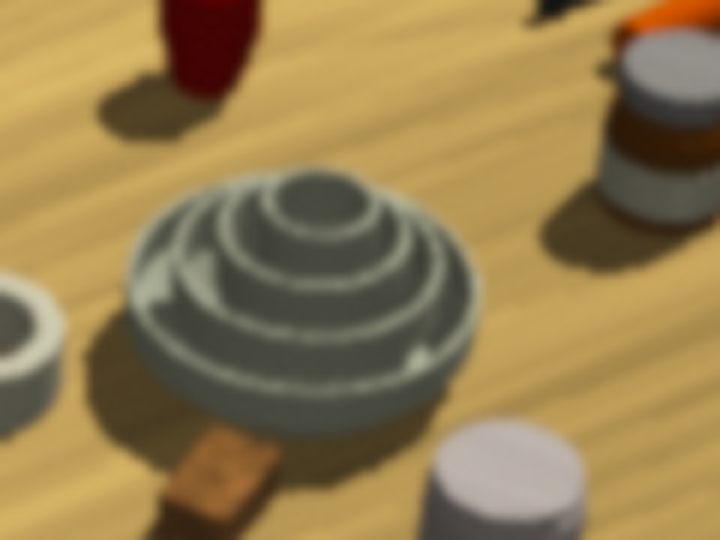

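View pics/t13.png

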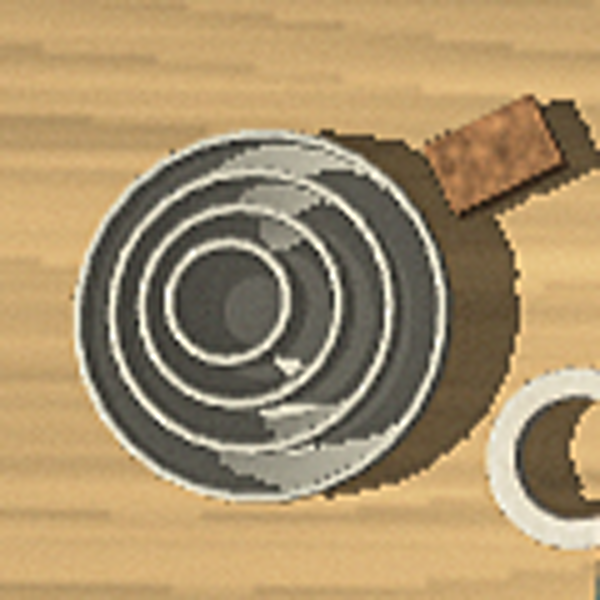

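View pics/scene13.png

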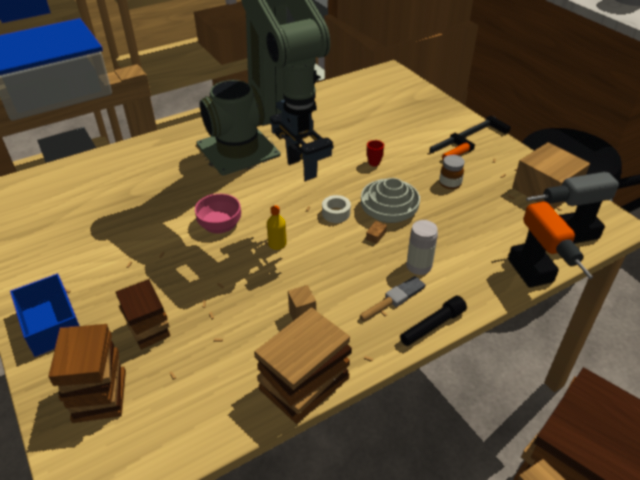

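```bash
python3 -c "
from h import *
t=cam('top');s=cam('scene')
for k,a,b in(('d',(228.5,301),(320,206)),('c',(240.5,307),(315,228)),('b',(251.5,309.5),(310,262))):
  print(k,tri(t,((a[0]+.5)/5+149.5,(a[1]+.5)/5+199.5),s,((b[0]+.5)/6+339.5,(b[1]+.5)/6+149.5)))
job_done()"
```

```text
d (array([497.07216327, 241.18690012,  89.45036763]), np.float64(1.5564345120238414))
c (array([495.82200426, 239.54062586,  76.53933193]), np.float64(0.022567359361456592))
b (array([495.91423251, 238.69767158,  57.32134813]), np.float64(0.41499980822172977))
the job is handed in; nothing more can be done
```

The four white bowls are nested on the bench in the order asked, and I handed the job in at about 26 s of the 72 s allowed. I set the narrowest bowl aside first. Then I put bowl_b in bowl_a, bowl_c in bowl_b and bowl_d in bowl_c, each lowered until it touched before I let go.

- **Seating heights:** each bowl touched down within 0.1 mm of the height it should, with 3–5 N of upward force. Setting bowl_d aside peaked at about 13 N.
- **Rim heights from two camera views:** bowl_c's and bowl_d's rims measured 76.5 and 89.5 mm, against 76 and 91 expected. Bowl_b's measured 57 mm against 61 expected. I put that difference down to its rim being partly hidden in the scene camera picture, because its touchdown height was right.
- **Nest centring:** the centres of bowls b, c and d lie within about 3 mm of each other and about 2–5 mm from bowl_a's. All the rims look level.
- **Other objects:** in the last pictures bowl_a, the bystanders, the pink bowl and the red cup look unmoved. I compared these by eye and did not measure them again. The arm was clear of everything when I handed the job in.

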